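Nest the pastry cutters on their storage trays

ROBOT

A 6-joint arm with a two-finger parallel gripper is mounted at the origin on the work surface. World frame = base frame: x ahead of the robot, y to its left, z up, the work surface at z = 0. Lengths are in m, angles in rad, forces in N, time in s.
With the tool pointing down it reaches from about 0.225 to 0.875 m from the base axis. Payload 3.4 kg.
Tool frame: the origin (TCP) lies at the very end of the fingers, on their centre line; the grasp point (between the pads) lies 19 mm behind it; z points along the fingers, y is the line along which they close (so a half turn about z gives the same grasp; the last joint's range is limited). The gripper opens to 85 mm and grips with 20 to 120 N. Pads are 22 mm wide; open, the fingers measure 114 mm over their backs; the gripper's body (76 mm by 85 mm) begins 54 mm behind the grasp point. The pads swing forward as they close: fully open they stand 13 mm farther back than shut.
Start: joints at [-1.269, 0.276, 1.505, -0, 1.361, -0.121], TCP at [0.236, -0.524, 0.202] pointing down, gripper open.
Joint ranges: [-2.89, 2.89], [-0.75, 2.08], [0.22, 2.7], [-1.18, 4.32], [0.11, 2.71], [-2.7, 2.7]. Speed limits (rad/s): [2.57, 2.57, 3.14, 3.14, 3.14, 3.14].

INTERFACE

Orientations are given as a unit quaternion [w, x, y, z].
In Python, from rig import readout, vision, manip gives the robot as it stands.
- The arm moves only by the shell command python3 -m handwheel 'ROWS' [FORCE]. ROWS is JSON, a list of rows, each a list of 3 entries, a list of its own where there are three numbers: the shift along the tool's x, y, z in mm, then the turn, a rotation vector about the tool's x, y, z in units of 6 degrees (1.0 is 6 degrees), then the closure, from -1 (fully open) to 1 (shut), so that 0 is half open. A call has 1 to 20 rows; each row shifts and turns the commanded pose from where the row before left it, along the tool's axes as they then stand; what a row does not reach is not made up. A row lasts 1/8 s, in which the tool goes at most 62.5 mm and 10.7 degrees, less where a joint would pass 70% of its speed; a pose out of reach is approached as far as the arm can. A call is refused whole if a number of a shift passes 62.5 or a number of a turn 1, either way. A call with a gripper value outside its range is refused whole. The fingers move at their own pace and stop on an object; FORCE is the grip in N (left out, the last holds). Time passes only in rows, so rows that do not move let the fingers close. It gives the time, the measured TCP pose, the force, the opening and the grip force at its end, in the units of the state.
- readout.get_state(): the state, without advancing time (a new reading comes with each control period).
- vision.get_image(name): name is "scene" or "top" or "wrist"; returns the picture (420x560x3 uint8, blue, green, red); there is no depth.
- vision.camera_params(name): a dict with "intrinsics" (3x3 intrinsics, pixels), "rvec" (rotation vector, rad) and "tvec" (3), from world to camera coordinates, as OpenCV has them; the wrist camera has in their place "hand_eye" (4x4, takes a point from camera to tool coordinates, whose origin is the TCP and whose axes are the flange's). Camera axes: x right, y down, z forward; pixel columns grow to the right and rows downward; lengths in m; the calibration is good to about 2 mm. A picture is of the moment at which its call begins: read the wrist's pose just before it. camera_params takes no time and is no camera call.
- manip.sign_off(): hands the job in; it is judged then, once.
The state is a dict: "clock": time; "qpos": joint angles; "qd": joint speeds; "effort": joint torques, N m; "position": TCP position; "ee_rot": TCP orientation; "contact_force": force on the tool from outside, world axes, zero at the start; "moment": the same for the moment, N m; "width": finger opening in m; "gripper_force": force on a finger pad.
Only numpy, scipy, OpenCV 4.12 (cv2) and the standard library are available. Lean on these libraries where they do the work, as an engineer would, in place of code of your own. Each camera call takes 0.05 s, during which the arm holds its last target. There are 200 camera calls.

TASK

Put the pastry cutters away: nest the three round ones on the round tray and the two square ones on the square tray. In each set the smallest goes down first and each larger one is lowered over it, so that in the end every cutter stands upright and flat on the floor of its own tray, inside the rim, one within the other. Leave the tub, the jar and the spatula where they are.

Things in the scene. Friction and masses are not known exactly. Their poses are not given: they have to be found in the camera images.
- round_small: Smallest round pastry cutter, loose: a white plastic ring, outside diameter 44 mm, wall 3 mm, 25 mm tall, open at top and bottom. A black grip bar, 12 mm thick (along y) and 16 mm tall, crosses its middle along x over the full width, from 34 to 50 mm above the underside, on a thin leg at each end. Origin: centre of the underside, z up. 30 to 190 g.
- round_medium: Middle round pastry cutter, loose: a white plastic ring, outside diameter 72 mm, wall 3 mm, 42 mm tall, open at top and bottom. A black grip bar, 12 mm thick (along y) and 16 mm tall, crosses its middle along x over the full width, from 62 to 78 mm above the underside, on a thin leg at each end. Origin: centre of the underside, z up. 30 to 190 g.
- round_large: Largest round pastry cutter, loose: a white plastic ring, outside diameter 100 mm, wall 3 mm, 62 mm tall, open at top and bottom. A black grip bar, 12 mm thick (along y) and 16 mm tall, crosses its middle along x over the full width, from 90 to 106 mm above the underside, on a thin leg at each end. Origin: centre of the underside, z up. 30 to 190 g.
- square_small: Small square pastry cutter, loose: a white plastic frame, outside 54 x 54 mm (sides along x and y), wall 3 mm, 25 mm tall, open at top and bottom. A black grip bar, 12 mm thick (along y) and 16 mm tall, crosses its middle along x over the full width, from 34 to 50 mm above the underside, on a thin leg at each end. Origin: centre of the underside, z up. 30 to 190 g.
- square_large: Large square pastry cutter, loose: a white plastic frame, outside 84 x 84 mm (sides along x and y), wall 3 mm, 45 mm tall, open at top and bottom. A black grip bar, 12 mm thick (along y) and 16 mm tall, crosses its middle along x over the full width, from 64 to 80 mm above the underside, on a thin leg at each end. Origin: centre of the underside, z up. 30 to 190 g.
- round_tray: Round shallow blue plastic tray, fixed to the table: outside diameter 128 mm, floor 3 mm thick, rim 3 mm wide rising to 10 mm above the table (inside diameter 122 mm). Origin: centre of its underside. Nested round cutters have 11 mm to spare all round and 12 mm between bars, at any yaw.
- square_tray: Square shallow blue plastic tray, fixed to the table: outside 110 x 110 mm (sides along its x and y axes), floor 3 mm thick, rim 3 mm wide rising to 10 mm above the table (inside 104 x 104 mm). Origin: centre of its underside. Nested square cutters have 12 mm to spare all round when parallel and 14 mm between bars, parallel or crossed.
- tub: Clear round tub with a blue lid, diameter 90 mm, 75 mm tall, origin at the centre of its underside. Bystander; stays where it is.
- jar: Glass jar with a steel lid and a paper label, diameter 64 mm, 100 mm tall, origin at the centre of its underside. Bystander; stays where it is.
- spatula: Spatula lying on the table, 250 mm long along its x axis. Bystander; stays where it is.
Not all that is in view belongs to the job. What is shaped like the round_large but red is not meant.

How it is judged:
At the end, for the whole second after the job is handed in: All five cutters upright (0.05 rad), underside less than 6 mm above their own tray's underside (floor at 3 mm), released, at rest. Centre offsets: large round to tray, middle to large, small to middle under 14 mm; large square to tray under 18 mm; small to large square under 20 mm (z of each of round_small, round_medium, round_large in the frame of round_tray below 0.006 m and angle between each of round_small, round_medium, round_large, square_small, square_large's own z axis and vertical below 0.05 rad and linear speed of each of round_small, round_medium, round_large, square_small, square_large below 0.02 m/s and z of each of square_small, square_large in the frame of square_tray below 0.006 m and horizontal distance between round_large and round_tray below 0.014 m and horizontal distance between round_medium and round_large below 0.014 m and horizontal distance between round_small and round_medium below 0.014 m and horizontal distance between square_large and square_tray below 0.018 m and horizontal distance between square_small and square_large below 0.02 m); the robot touches nothing.
It fails at once if the tub is disturbed (moved more than 30 mm) (distance of tub from where it was at the start of the episode above 0.03 m).
It fails at once if the jar is disturbed (moved more than 30 mm) (distance of jar from where it was at the start of the episode above 0.03 m).
It fails at once if the spatula is disturbed (moved more than 30 mm) (distance of spatula from where it was at the start of the episode above 0.03 m).
It also fails if it takes over 128 s, if anything falls off the work surface, if the arm or the gripper's body presses on something with over 40 N, if the wrist force passes 120 N, or if a joint passes its speed limit or range.

## Working session

There is one attempt and no reset: what is moved stays moved. The work goes in short steps, Python scripts to look and compute and a shell command to move; the robot and the scene stay as the last step left them, time stands still between calls to the robot, and variables do not carry over. Pictures are saved under pics/ and viewed, at most 14 in all, crops included, and the job is handed in when it is done.

```bash
ls; mkdir -p pics
python3 - <<'E'
from rig import readout, vision
import cv2
s=readout.get_state();print(s)
for n in("top","scene"):
    cv2.imwrite(f"pics/{n}0.png",vision.get_image(n));print(n,vision.camera_params(n))
print(vision.camera_params("wrist"))
E
```

```text
pics
{'clock': 0.0, 'qpos': array([-1.26899961e+00,  2.76575457e-01,  1.50617233e+00, -5.45463382e-06,
        1.36069434e+00, -1.20993142e-01]), 'qd': array([ 0.00105821, -0.00061342, -0.00075736,  0.00241164, -0.00138037,
       -0.00033154]), 'effort': array([-2.19253539e-03, -4.16780412e+01, -2.45805359e+01, -3.18676848e-04,
        1.10628139e-02, -1.09405715e-05]), 'position': array([ 0.23574224, -0.52379127,  0.20073529]), 'ee_rot': array([-9.20720463e-04,  9.77738638e-01,  2.09824452e-01, -8.61400159e-05]), 'contact_force': array([-0.74828217, -0.23056217, -0.75554377]), 'moment': array([-0.03639743,  0.01366127, -0.00244336]), 'gripper_force': 0.0, 'width': 0.08547758809115424}
top {'intrinsics': array([[401.87615668,   0.        , 280.98639627],
       [  0.        , 401.87615668, 210.40403982],
       [  0.        ,   0.        ,   1.        ]]), 'rvec': array([ 2.09511127, -2.12134208,  0.2197311 ]), 'tvec': array([0.01550112, 0.54283504, 0.92244333])}
scene {'intrinsics': array([[411.32588345,   0.        , 277.06675122],
       [  0.        , 411.32588345, 209.55899974],
       [  0.        ,   0.        ,   1.        ]]), 'rvec': array([ 1.61294985,  2.21342389, -0.62758247]), 'tvec': array([ 0.13746774, -0.42437428,  1.26829273])}
{'intrinsics': array([[327.81601345,   0.        , 285.60352893],
       [  0.        , 327.81601345, 209.22369233],
       [  0.        ,   0.        ,   1.        ]]), 'hand_eye': array([[ 6.90677218e-04, -9.44157826e-01, -3.29492826e-01,
         8.48170409e-02],
       [ 9.99999157e-01,  1.01450113e-03, -8.10859976e-04,
        -9.28340235e-04],
       [ 1.09985064e-03, -3.29491988e-01,  9.44157730e-01,
        -1.71147149e-01],
       [ 0.00000000e+00,  0.00000000e+00,  0.00000000e+00,
         1.00000000e+00]])}
```

View pics/top0.png

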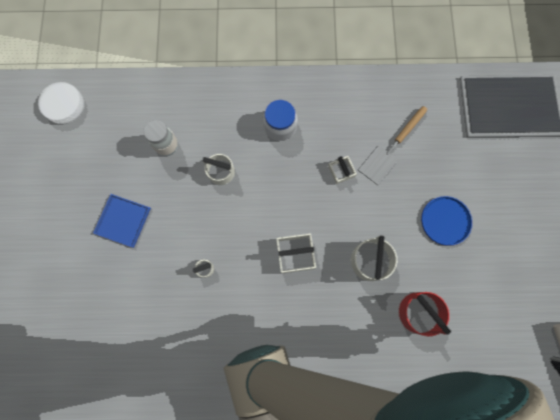

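View pics/scene0.png

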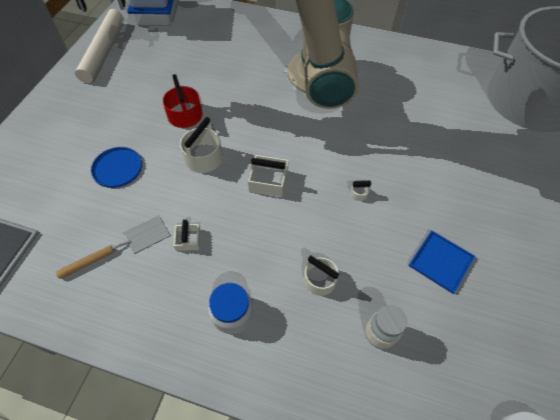

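The top view shows the round tray at (446,220), the square tray at (122,220), round_small at (203,268), round_medium at (218,167), round_large at (376,258), square_large at (296,252) and square_small at (343,168). The red decoy is at (424,312). The scene view agrees with this.

```bash
cat > h.py <<'E'
import cv2, numpy as np
from rig import readout, vision
from scipy.spatial.transform import Rotation as R
def pose():
    s=readout.get_state(); q=s["ee_rot"]; T=np.eye(4)
    T[:3,:3]=R.from_quat([q[1],q[2],q[3],q[0]]).as_matrix(); T[:3,3]=s["position"]; return T,s
def grab(n):
    "image, K, camera-to-world"
    p=vision.camera_params(n)
    if n=="wrist": C=pose()[0]@p["hand_eye"]
    else:
        W=np.eye(4); W[:3,:3]=cv2.Rodrigues(p["rvec"])[0]; W[:3,3]=p["tvec"]; C=np.linalg.inv(W)
    return vision.get_image(n),p["intrinsics"],C
def cast(uv,K,C,z):
    d=C[:3,:3]@np.linalg.inv(K)@np.array([uv[0],uv[1],1.])
    return C[:3,3]+d*(z-C[2,3])/d[2]
def blobs(mask,amin):
    cs,_=cv2.findContours(mask.astype(np.uint8),cv2.RETR_EXTERNAL,cv2.CHAIN_APPROX_NONE)
    return [c for c in cs if cv2.contourArea(c)>amin]
def black(im): return im.max(2)<60
def blue(im):
    i=im.astype(int); return (i[...,0]>90)&(i[...,0]>i[...,2]+70)
def bar(c,K,C,z):
    "centre and yaw of a bar outline, cast at height z"
    P=np.array([cast(p[0],K,C,z)[:2] for p in c])*1000
    (x,y),(w,h),a=cv2.minAreaRect(P.astype(np.float32))
    if w<h: a+=90
    return x,y,max(w,h),min(w,h),(a+90)%180-90
def move_to(x,y,z,a=None):
    "tool-frame shift (mm) and turn (6deg units) to bring TCP to world mm; a = wanted direction of tool x (deg, mod 180)"
    T,s=pose(); d=T[:3,:3].T@(np.array([x,y,z])-T[:3,3]*1000)
    ya=np.degrees(np.arctan2(T[1,0],T[0,0])); t=0
    if a is not None: t=-(((a-ya)+90)%180-90)
    print("clock %.2f tcp %s yawx %.1f j6 %.2f | shift %s turn z %.1fdeg=%.2fu"%(s["clock"],(T[:3,3]*1000).round(1),ya,s["qpos"][5],d.round(1),t,t/6))
E
python3 - <<'E'
from h import *
im,K,C=grab("top")
H={'round_small':((203,268),.042),'round_medium':((218,165),.070),'round_large':((380,258),.098),'square_small':((345,167),.042),'square_large':((296,251),.072)}
bs=blobs(black(im),25)
print([cv2.boundingRect(c) for c in bs])
for n,(p,z) in H.items():
    c=min(bs,key=lambda c:np.hypot(*(np.array(cv2.minAreaRect(c)[0])-p)))
    print(n,np.round(bar(c,K,C,z),1))
for c in blobs(blue(im),300):
    print("blue",cv2.minAreaRect(c)[0],np.round(bar(c,K,C,.01),1))
for n,p,z in(("jar",(157,130),.1),("tub",(280,111),.075)): print(n,cast(p,K,C,z).round(3))
print(C[:3,3])
move_to(0,0,0,0)
E
```

```text
[(375, 373, 151, 47), (551, 360, 9, 15), (229, 347, 33, 18), (417, 296, 33, 38), (280, 248, 33, 7), (375, 237, 9, 42), (204, 159, 25, 10), (338, 157, 11, 19)]
round_small [445.2 -26.6  78.6   9.6 -82.6]
round_medium [662.  167.1  63.6   9.7  70.2]
round_large [ 422.4 -213.4   94.4   12.5   -8.1]
square_small [ 659.4 -150.6   50.3   12.7   23.2]
square_large [441.9 -25.6  76.2   9.3 -82.6]
blue (445.50006103515625, 221.00001525878906) [ 521.1 -408.6  123.3  119.1   42. ]
blue (121.54437255859375, 219.89349365234375) [533.4 415.8 110.  108.6  70.1]
blue (279.5, 113.5) [ 8.211e+02  9.700e+00  7.860e+01  7.840e+01 -8.000e-01]
jar [0.738 0.309 0.1  ]
tub [0.796 0.008 0.075]
[0.33733318 0.00640842 1.01586275]
clock 0.15 tcp [ 235.8 -524.   200.9] yawx 24.2 j6 -0.12 | shift [-1.000e-01 -5.743e+02  2.017e+02] turn z 24.2deg=4.04u
```

Run:
```python
from h import *
im,K,C=grab("top")
m=np.zeros(im.shape[:2],bool); m[255:282,188:220]=1
for c in blobs((im.max(2)<85)&m,8): print(cv2.boundingRect(c),np.round(bar(c,K,C,.046),1))
m[:]=0; m[150:185,195:240]=1
for c in blobs((im.max(2)<85)&m,8): print(cv2.boundingRect(c),np.round(bar(c,K,C,.074),1))
move_to(440,205,210,-75)
```

```text
(193, 263, 17, 10) [408.7 202.4  41.   14.5 -72.2]
(203, 158, 27, 12) [658.7 167.5  68.1  21.   78.2]
clock 0.20 tcp [ 235.8 -524.   201.1] yawx 24.2 j6 -0.12 | shift [ 485.3 -581.1   -8.2] turn z -80.8deg=-13.46u
```

```bash
python3 -m handwheel '[[[35,-45.5,0],[0,0,0],-1],[[35,-45.5,0],[0,0,0],-1],[[35,-45.5,0],[0,0,0],-1],[[35,-45.5,0],[0,0,0],-1],[[35,-45.5,0],[0,0,0],-1],[[35,-45.5,0],[0,0,0],-1],[[35,-45.5,0],[0,0,0],-1],[[35,-45.5,0],[0,0,0],-1],[[35,-45.5,0],[0,0,0],-1],[[35,-45.5,0],[0,0,0],-1],[[35,-45.5,0],[0,0,0],-1],[[35,-45.5,0],[0,0,0],-1],[[35,-45.5,0],[0,0,0],-1],[[0,0,0],[0,0,-1],-1],[[0,0,0],[0,0,-1],-1],[[0,0,0],[0,0,-1],-1],[[0,0,0],[0,0,-1],-1],[[0,0,0],[0,0,-1],-1],[[0,0,0],[0,0,-1],-1],[[0,0,0],[0,0,-1],-1]]' 60
python3 -m handwheel '[[[0,0,0],[0,0,-1],-1],[[0,0,0],[0,0,-1],-1],[[0,0,0],[0,0,-1],-1],[[0,0,0],[0,0,-1],-1],[[0,0,0],[0,0,-1],-1],[[0,0,0],[0,0,-1],-1],[[0,0,0],[0,0,0],-1]]'
cat >> h.py <<'E'
def look(ztop,name,thr=60,amin=150,zgo=None):
    im,K,C=grab("wrist"); cv2.imwrite(f"pics/{name}.png",im)
    T=pose()[0][:3,3]*1000
    L=[bar(c,K,C,ztop)+cv2.boundingRect(c) for c in blobs(im.max(2)<thr,amin)]
    L.sort(key=lambda b:np.hypot(b[0]-T[0],b[1]-T[1]))
    for b in L[:4]: print(np.round(b,1))
    b=L[0]; move_to(b[0],b[1],zgo if zgo else ztop*1000-22,b[4])
E
python3 -c "
from h import *
look(.050,'w1')"
```

```text
clock: 2.7
position: [0.408, 0.2016, 0.2014]
ee_rot: [0.0, 0.837, 0.548, -0.0]
contact_force: [-0.5, -0.9, -0.2]
width: 0.0851
gripper_force: 0.0
clock: 3.58
position: [0.408, 0.2017, 0.2014]
ee_rot: [-0.0, 0.628, 0.778, -0.0]
contact_force: [-0.5, 0.2, -0.5]
width: 0.0855
gripper_force: 0.0
[408.8 204.2  44.1  11.8 -69.3 279.  161.   17.   43. ]
[444.   -9.4 748.8 219.6  12.3   0.  275.  560.  145. ]
[679.5 159.8  76.4  25.1  71.8 488.  240.   61.   60. ]
clock 3.62 tcp [408.  201.7 201.5] yawx 102.1 j6 0.09 | shift [  2.4   1.4 173.5] turn z -8.6deg=-1.43u
```

View pics/w1.png

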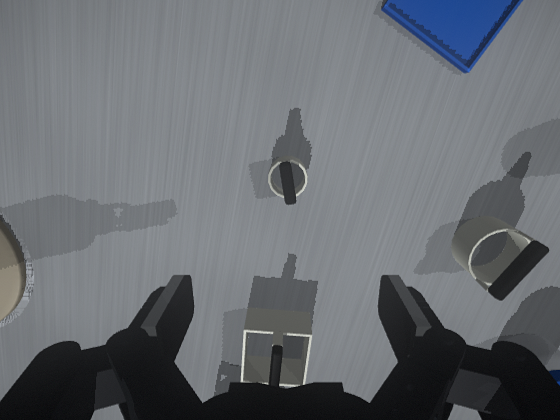

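The wrist picture shows the round_small bar at about (287,183), matching the mask. I'll descend and grip it.

```bash
python3 -m handwheel '[[[2.4,1.4,0],[0,0,-0.72],-1],[[0,0,43],[0,0,-0.71],-0.3],[[0,0,50],[0,0,0],-0.3],[[0,0,50],[0,0,0],-0.3],[[0,0,30],[0,0,0],-0.3],[[0,0,0],[0,0,0],-0.3],[[0,0,0],[0,0,0],1],[[0,0,0],[0,0,0],1],[[0,0,0],[0,0,0],1],[[0,0,0],[0,0,0],1],[[0,0,0],[0,0,0],1]]' 60; python3 -c "
from h import *
move_to(521,-408.6,180)"
```

```text
clock: 5.0
position: [0.4092, 0.2044, 0.0288]
ee_rot: [0.0, 0.568, 0.823, 0.0]
contact_force: [0.4, -0.1, -0.0]
width: 0.0001
gripper_force: 0.0
clock 5.00 tcp [409.2 204.4  28.8] yawx 110.8 j6 -0.05 | shift [-612.8 -113.1 -151.2] turn z 0.0deg=0.00u
```

```bash
python3 -c "
from h import *
look(.050,'w2')"
```

```text
[423.3 167.  316.3 129.   20.9  32.  227.  509.  193. ]
clock 5.05 tcp [409.1 204.4  28.7] yawx 110.8 j6 -0.05 | shift [-40.    0.1   0.7] turn z 89.9deg=14.99u
```

View pics/w2.png

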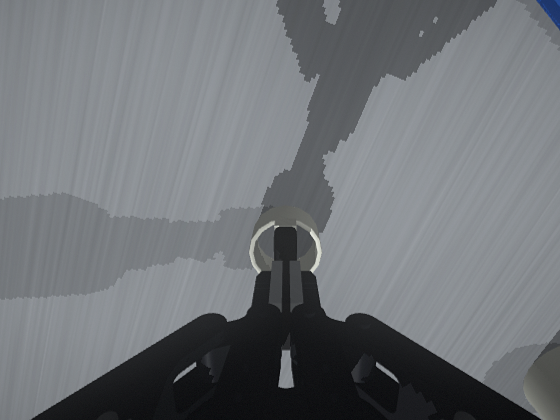

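The picture shows the fingers shut with their tips near (286,265), above the bar. The bar's end shows at (286,230). The image geometry puts the tips about 25 mm behind the reported TCP, and I'll confirm that by gently touching the bar top with the fingers shut.

```bash
for i in 1 2 3 4; do python3 -m handwheel '[[[0,0,1],[0,0,0],1],[[0,0,0],[0,0,0],1]]' | egrep 'posi|contact'; done
```

```text
position: [0.4089, 0.2043, 0.0274]
contact_force: [-0.4, 0.1, 0.1]
position: [0.4089, 0.2043, 0.0264]
contact_force: [0.2, -0.3, 0.8]
position: [0.409, 0.2043, 0.0255]
contact_force: [0.4, 0.1, 0.0]
position: [0.409, 0.2043, 0.0245]
contact_force: [-0.0, 0.3, 0.7]
```

```bash
for i in 1 2 3 4 5 6; do python3 -m handwheel '[[[0,0,1],[0,0,0],1],[[0,0,0],[0,0,0],1]]' | egrep 'posi|contact'; done
```

```text
position: [0.409, 0.2043, 0.0235]
contact_force: [0.2, -1.1, -0.4]
position: [0.409, 0.2043, 0.0225]
contact_force: [0.8, -0.3, -0.5]
position: [0.409, 0.2043, 0.0215]
contact_force: [-0.2, 0.8, 0.0]
position: [0.409, 0.2043, 0.0205]
contact_force: [0.5, 0.2, 0.2]
position: [0.4091, 0.2044, 0.0203]
contact_force: [-0.8, -0.5, 7.3]
position: [0.4092, 0.2044, 0.0202]
contact_force: [-3.4, -1.6, 14.8]
```

The fingers touched the bar top (z = 50 mm) when the TCP read 20.3 mm. The finger ends are therefore 30 mm behind the reported TCP, so I'll grip at TCP = bar top − 52 mm from now on.

```bash
python3 -m handwheel '[[[0,0,-25],[0,0,0],-0.3],[[0,0,0],[0,0,0],-0.3],[[0,0,0],[0,0,0],-0.3],[[0,0,0],[0,0,0],-0.3],[[0,0,0],[0,0,0],-0.3],[[0,0,25],[0,0,0],-0.3],[[0,0,20],[0,0,0],-0.3],[[0,0,0],[0,0,0],-0.3],[[0,0,0],[0,0,0],1],[[0,0,0],[0,0,0],1],[[0,0,0],[0,0,0],1],[[0,0,0],[0,0,0],1]]' 60; python3 -m handwheel '[[[0,0,-20],[0,0,0],1],[[0,0,-50],[0,0,0],1],[[0,0,-50],[0,0,0],1],[[0,0,-50],[0,0,0],1],[[0,0,0],[0,0,0],1]]'; sed -i 's/ztop\*1000-22/ztop*1000-52/' h.py; python3 -c "
from h import *
move_to(521,-408.6,168)"
```

```text
clock: 9.05
position: [0.4096, 0.2045, -0.0007]
ee_rot: [0.0, 0.568, 0.823, 0.001]
contact_force: [-0.2, -0.8, 5.0]
width: 0.0105
gripper_force: 61.2
clock: 9.68
position: [0.4119, 0.2053, 0.1725]
ee_rot: [0.003, 0.568, 0.823, 0.004]
contact_force: [0.4, -0.4, -1.8]
width: 0.0106
gripper_force: 60.5
clock 9.68 tcp [411.9 205.3 172.5] yawx 110.8 j6 -0.05 | shift [-612.6 -116.1    3.8] turn z 0.0deg=0.00u
```

```bash
python3 -m handwheel '[[[-55.7,-10.5,0],[0,0,0],1],[[-55.7,-10.5,0],[0,0,0],1],[[-55.7,-10.5,0],[0,0,0],1],[[-55.7,-10.5,0],[0,0,0],1],[[-55.7,-10.5,0],[0,0,0],1],[[-55.7,-10.5,0],[0,0,0],1],[[-55.7,-10.5,0],[0,0,0],1],[[-55.7,-10.5,0],[0,0,0],1],[[-55.7,-10.5,0],[0,0,0],1],[[-55.7,-10.5,0],[0,0,0],1],[[-55.7,-10.5,0],[0,0,0],1],[[0,0,0],[0,0,0],1],[[0,0,0],[0,0,0],1]]'; python3 -c "
from h import *
im,K,C=grab('wrist');cv2.imwrite('pics/w3.png',im)
for c in blobs(blue(im),500): print(cv2.boundingRect(c),np.round(bar(c,K,C,.01),1))
move_to(521,-408.6,2)"
```

```text
clock: 11.3
position: [0.5177, -0.4084, 0.1667]
ee_rot: [-0.002, 0.568, 0.823, 0.001]
contact_force: [0.9, -0.7, -0.2]
width: 0.0107
gripper_force: 60.5
(229, 126, 123, 113) [ 521.9 -406.8  126.4  116.4   16.9]
clock 11.35 tcp [ 517.9 -407.9  167.3] yawx 110.8 j6 -1.14 | shift [ -2.3   2.7 165.3] turn z 0.0deg=0.00u
```

View pics/w3.png

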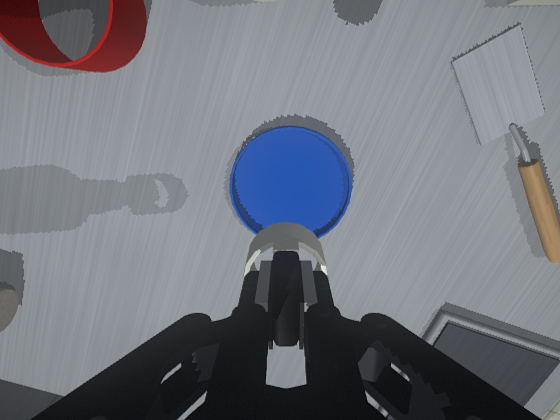

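The picture shows the tray centred near (291,185), with its near edge hidden by the held round_small. I'll fit its circle.

```bash
cat >> h.py <<'E'
def circ(c,K,C,z):
    P=np.array([cast(p[0],K,C,z)[:2] for p in c])*1000
    return cv2.minEnclosingCircle(P.astype(np.float32))
E
python3 -c "
from h import *
im,K,C=grab('wrist')
for c in blobs(blue(im),500): (x,y),r=circ(c,K,C,.01); print(x,y,r)
move_to(x,y,3)"
```

```text
523.4437255859375 -411.5866394042969 63.46194076538086
clock 11.40 tcp [ 518.2 -407.7  167.9] yawx 110.9 j6 -1.14 | shift [ -5.9   3.6 164.8] turn z 0.0deg=0.00u
```

```bash
python3 -m handwheel '[[[-5,3,20],[0,0,0],1],[[0,0,50],[0,0,0],1],[[0,0,50],[0,0,0],1],[[0,0,30],[0,0,0],1],[[0,0,8],[0,0,0],1],[[0,0,0],[0,0,0],1],[[0,0,0],[0,0,0],1]]'
```

```text
clock: 12.28
position: [0.5244, -0.4138, 0.0123]
ee_rot: [0.002, 0.568, 0.823, -0.0]
contact_force: [0.9, 0.3, 0.4]
width: 0.0107
gripper_force: 60.5
```

```bash
python3 -m handwheel '[[[2.5,-0.8,5],[0,0,0],1],[[0,0,2],[0,0,0],1],[[0,0,0],[0,0,0],1],[[0,0,0],[0,0,0],1]]'; python3 -m handwheel '[[[0,0,1.5],[0,0,0],1],[[0,0,0],[0,0,0],1]]'
```

```text
clock: 12.78
position: [0.5217, -0.4111, 0.0038]
ee_rot: [0.0, 0.568, 0.823, -0.0]
contact_force: [-0.3, 0.7, -0.5]
width: 0.0107
gripper_force: 60.5
clock: 13.02
position: [0.5218, -0.4112, 0.0024]
ee_rot: [0.0, 0.568, 0.823, -0.0]
contact_force: [0.1, 0.6, 1.1]
width: 0.0105
gripper_force: 60.7
```

```bash
python3 -m handwheel '[[[0,0,0.7],[0,0,0],1],[[0,0,0],[0,0,0],0],[[0,0,0],[0,0,0],0],[[0,0,0],[0,0,0],0],[[0,0,-50],[0,0,0],-0.3],[[0,0,-50],[0,0,0],-1],[[0,0,-50],[0,0,0],-1],[[0,0,0],[0,0,0],-1]]'; python3 -c "
from h import *
im,K,C=grab('wrist');cv2.imwrite('pics/w4.png',im)
for c in blobs(im.max(2)<60,150): print(cv2.boundingRect(c),np.round(bar(c,K,C,.053),1))
for c in blobs(blue(im),500): print(circ(c,K,C,.01))
move_to(662,168,170,74)"
```

```text
clock: 14.02
position: [0.524, -0.4132, 0.1568]
ee_rot: [0.005, 0.568, 0.823, -0.001]
contact_force: [-0.4, -0.2, -0.5]
width: 0.085
gripper_force: 0.0
(0, 275, 560, 145) [ 580.6 -575.9  643.7  190.    20.6]
(277, 170, 13, 49) [ 520.9 -411.2   43.9   10.6  -69. ]
((523.495849609375, -411.79248046875), 63.42432403564453)
clock 14.07 tcp [ 522.6 -411.9  153.8] yawx 110.8 j6 -1.14 | shift [492.5 336.3 -17.7] turn z 36.8deg=6.13u
```

```bash
python3 -m handwheel '[[[49.2,33.6,-4],[0,0,0],-1],[[49.2,33.6,-4],[0,0,0],-1],[[49.2,33.6,-4],[0,0,0],-1],[[49.2,33.6,-4],[0,0,0],-1],[[49.2,33.6,-4],[0,0,0],-1],[[49.2,33.6,0],[0,0,0],-1],[[49.2,33.6,0],[0,0,0],-1],[[49.2,33.6,0],[0,0,0],-1],[[49.2,33.6,0],[0,0,0],-1],[[49.2,33.6,0],[0,0,0],-1],[[0,0,0],[0,0,1],-1],[[0,0,0],[0,0,1],-1],[[0,0,0],[0,0,1],-1],[[0,0,0],[0,0,1],-1],[[0,0,0],[0,0,1],-1],[[0,0,0],[0,0,1],-1],[[0,0,0],[0,0,0],-1],[[0,0,0],[0,0,0],-1]]'; python3 -c "
from h import *
look(.078,'w5')"
```

```text
clock: 16.32
position: [0.6604, 0.1682, 0.1702]
ee_rot: [-0.0, 0.794, 0.608, -0.001]
contact_force: [0.2, 0.2, 0.0]
width: 0.0849
gripper_force: 0.0
[663.6 169.4  71.6  11.9  71.8 282.  158.   18.   82. ]
[610.1  16.6 612.1 179.7 -14.9   0.  275.  560.  145. ]
clock 16.38 tcp [660.6 168.2 170.5] yawx 74.9 j6 0.41 | shift [  2.    2.8 144.5] turn z 3.1deg=0.52u
```

```bash
python3 -m handwheel '[[[2,2.8,0],[0,0,0.52],-0.3],[[0,0,44],[0,0,0],-0.3],[[0,0,50],[0,0,0],-0.3],[[0,0,40],[0,0,0],-0.3],[[0,0,10],[0,0,0],-0.3],[[0,0,0],[0,0,0],-0.3],[[0,0,0],[0,0,0],-0.3],[[0,0,0],[0,0,0],1],[[0,0,0],[0,0,0],1],[[0,0,0],[0,0,0],1],[[0,0,0],[0,0,0],1],[[0,0,0],[0,0,0],1]]'; python3 -m handwheel '[[[0,0,-20],[0,0,0],1],[[0,0,-50],[0,0,0],1],[[0,0,-50],[0,0,0],1],[[0,0,-40],[0,0,0],1],[[0,0,0],[0,0,0],1],[[0,0,0],[0,0,0],1]]'; python3 -c "
from h import *
move_to(522.5,-411,186)"
```

```text
clock: 17.88
position: [0.665, 0.1695, 0.0284]
ee_rot: [0.001, 0.811, 0.586, 0.001]
contact_force: [0.7, 0.3, 5.6]
width: 0.0109
gripper_force: 60.4
clock: 18.62
position: [0.663, 0.1693, 0.1855]
ee_rot: [-0.001, 0.811, 0.586, -0.002]
contact_force: [-0.1, -1.0, -2.1]
width: 0.0105
gripper_force: 59.7
clock 18.62 tcp [663.  169.3 185.5] yawx 71.7 j6 0.47 | shift [-5.951e+02  4.900e+01  3.000e-01] turn z 0.0deg=0.00u
```

```bash
python3 -m handwheel '[[[-59.5,4.8,0],[0,0,0],1],[[-59.5,4.8,0],[0,0,0],1],[[-59.5,4.8,0],[0,0,0],1],[[-59.5,4.8,0],[0,0,0],1],[[-59.5,4.8,0],[0,0,0],1],[[-59.5,4.8,0],[0,0,0],1],[[-59.5,4.8,0],[0,0,0],1],[[-59.5,4.8,0],[0,0,0],1],[[-59.5,4.8,0],[0,0,0],1],[[-59.5,4.8,0],[0,0,0],1],[[0,0,50],[0,0,0],1],[[0,0,30],[0,0,0],1],[[0,0,0],[0,0,0],1],[[0,0,0],[0,0,0],1],[[0,0,0],[0,0,0],1]]'; python3 -c "
from h import *
move_to(522,-411,32)"
```

```text
clock: 20.5
position: [0.5237, -0.411, 0.109]
ee_rot: [0.001, 0.81, 0.586, 0.0]
contact_force: [0.7, 0.5, -1.2]
width: 0.0109
gripper_force: 59.6
clock 20.50 tcp [ 523.7 -411.   109. ] yawx 71.7 j6 -0.45 | shift [-0.5 -1.8 77. ] turn z 0.0deg=0.00u
```

```bash
python3 -m handwheel '[[[-0.5,-1.2,20],[0,0,0],1],[[0,0,25],[0,0,0],1],[[0,0,22],[0,0,0],1],[[0,0,7],[0,0,0],1],[[0,0,0],[0,0,0],1],[[0,0,0],[0,0,0],1]]'; python3 -m handwheel '[[[0,0,2],[0,0,0],1],[[0,0,0],[0,0,0],1],[[0,0,0],[0,0,0],1]]'
```

```text
clock: 21.25
position: [0.5223, -0.4113, 0.0349]
ee_rot: [0.001, 0.811, 0.586, 0.0]
contact_force: [0.1, 0.1, -0.6]
width: 0.0107
gripper_force: 59.6
clock: 21.62
position: [0.5215, -0.4107, 0.0316]
ee_rot: [0.0, 0.811, 0.586, 0.0]
contact_force: [0.8, -0.5, -0.6]
width: 0.0102
gripper_force: 59.6
```

```bash
for i in 1 2; do python3 -m handwheel '[[[0,0,1],[0,0,0],1],[[0,0,0],[0,0,0],1]]' | egrep 'pos|cont'; done
```

```text
position: [0.5216, -0.4107, 0.0313]
contact_force: [-0.3, 1.1, 4.5]
position: [0.5217, -0.4108, 0.0313]
contact_force: [-2.6, 1.9, 10.0]
```

Contact at the expected height (28.4 + 3). I'll release, rise and check.

```bash
python3 -m handwheel '[[[0,0,-1],[0,0,0],1],[[0,0,0],[0,0,0],0],[[0,0,0],[0,0,0],0],[[0,0,0],[0,0,0],0],[[0,0,-50],[0,0,0],-0.3],[[0,0,-50],[0,0,0],-1],[[0,0,-50],[0,0,0],-1],[[0,0,0],[0,0,0],-1],[[0,0,0],[0,0,0],-1]]'; python3 -c "
from h import *
im,K,C=grab('wrist');cv2.imwrite('pics/w6.png',im)
for c in blobs(im.max(2)<60,150): print(cv2.boundingRect(c),np.round(bar(c,K,C,.081),1))
for c in blobs(blue(im),500): print(circ(c,K,C,.01))
move_to(422,-213,190,-8)"
```

```text
clock: 23.25
position: [0.5211, -0.4102, 0.1798]
ee_rot: [-0.0, 0.811, 0.586, -0.0]
contact_force: [-0.1, -0.3, -0.2]
width: 0.0857
gripper_force: 0.0
(0, 275, 560, 145) [ 460.8 -564.6  626.9  183.9  -18.1]
(271, 160, 36, 79) [ 523.7 -411.2   70.8   26.2   80.5]
(0, 138, 23, 62) [ 309.  -313.5   56.    17.4   55.7]
((489.9072265625, -413.95123291015625), 53.194061279296875)
((532.059814453125, -414.2126770019531), 62.413726806640625)
clock 23.30 tcp [ 520.8 -409.9  178.9] yawx 71.7 j6 -0.45 | shift [ 155.9 -155.6  -10.6] turn z 79.7deg=13.28u
```

View pics/w6.png

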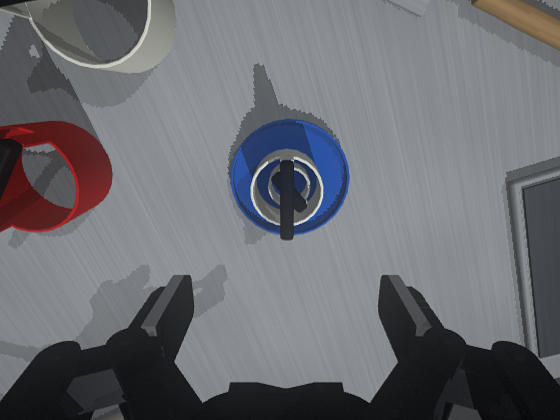

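The picture shows round_medium standing in the tray around round_small: rings centred near (288,187), tray near (290,177). Next is round_large.

```bash
python3 -m handwheel '[[[39,-39,-5],[0,0,0],-1],[[39,-39,-5],[0,0,0],-1],[[39,-39,-5],[0,0,0],-1],[[39,-39,-5],[0,0,0],-1],[[0,0,0],[0,0,1],-1],[[0,0,0],[0,0,1],-1],[[0,0,0],[0,0,1],-1],[[0,0,0],[0,0,1],-1],[[0,0,0],[0,0,1],-1],[[0,0,0],[0,0,1],-1],[[0,0,0],[0,0,1],-1],[[0,0,0],[0,0,1],-1],[[0,0,0],[0,0,1],-1],[[0,0,0],[0,0,1],-1],[[0,0,0],[0,0,1],-1],[[0,0,0],[0,0,1],-1],[[0,0,0],[0,0,1],-1],[[0,0,0],[0,0,0.3],-1],[[0,0,0],[0,0,0],-1],[[0,0,0],[0,0,0],-1]]'; python3 -c "
from h import *
look(.106,'w7')"
```

```text
clock: 25.8
position: [0.4222, -0.2133, 0.2]
ee_rot: [-0.0, 0.998, -0.07, -0.0]
contact_force: [-0.1, -0.2, 0.3]
width: 0.0853
gripper_force: 0.0
[ 425.4 -213.8   98.6   11.3   -8.4  280.   137.    15.   113. ]
[ 265.8 -183.2  617.4  189.5   82.     0.   267.   560.   153. ]
[449.4 -47.2  80.4  11.4 -83.1  44.  179.   89.   34. ]
[ 518.5 -392.6   68.5   23.5   84.9  465.    25.    95.    38. ]
clock 25.85 tcp [ 422.3 -213.4  200.2] yawx -8.1 j6 1.10 | shift [3.100e+00 1.000e-01 1.462e+02] turn z 0.3deg=0.05u
```

```bash
python3 -m handwheel '[[[3,0,0],[0,0,0],-0.3],[[0,0,44],[0,0,0],-0.3],[[0,0,50],[0,0,0],-0.3],[[0,0,40],[0,0,0],-0.3],[[0,0,11],[0,0,0],-0.3],[[0,0,0],[0,0,0],-0.3],[[0,0,0],[0,0,0],-0.3],[[0,0,0],[0,0,0],1],[[0,0,0],[0,0,0],1],[[0,0,0],[0,0,0],1],[[0,0,0],[0,0,0],1],[[0,0,0],[0,0,0],1]]'; python3 -m handwheel '[[[0,0,-20],[0,0,0],1],[[0,0,-50],[0,0,0],1],[[0,0,-50],[0,0,0],1],[[0,0,-20],[0,0,0],1],[[0,0,0],[0,0,0],1],[[0,0,0],[0,0,0],1]]'; python3 -c "
from h import *
move_to(522.5,-411.3,190)"
```

```text
clock: 27.35
position: [0.4259, -0.2142, 0.0562]
ee_rot: [0.0, 0.997, -0.071, 0.001]
contact_force: [-0.6, 0.1, 5.2]
width: 0.0105
gripper_force: 59.7
clock: 28.1
position: [0.4244, -0.2132, 0.1939]
ee_rot: [-0.001, 0.997, -0.071, -0.001]
contact_force: [-1.0, 0.2, -0.9]
width: 0.0104
gripper_force: 58.8
clock 28.10 tcp [ 424.4 -213.2  193.9] yawx -8.1 j6 1.10 | shift [125.1 182.3   3.3] turn z 0.0deg=0.00u
```

```bash
python3 -m handwheel '[[[31.3,45.5,0],[0,0,0],1],[[31.3,45.5,0],[0,0,0],1],[[31.3,45.5,0],[0,0,0],1],[[31.3,45.5,0],[0,0,0],1],[[0,0,20],[0,0,0],1],[[0,0,0],[0,0,0],1],[[0,0,0],[0,0,0],1],[[0,0,0],[0,0,0],1]]'; python3 -c "
from h import *
im,K,C=grab('wrist');cv2.imwrite('pics/w8.png',im)
move_to(522.5,-411.3,62)"
```

```text
clock: 29.1
position: [0.5238, -0.4113, 0.1763]
ee_rot: [0.0, 0.998, -0.07, 0.0]
contact_force: [-0.3, -0.1, -1.5]
width: 0.0106
gripper_force: 58.9
clock 29.15 tcp [ 523.8 -411.4  176.5] yawx -8.1 j6 0.94 | shift [ -1.5   0.  114.5] turn z 0.0deg=0.00u
```

View pics/w8.png

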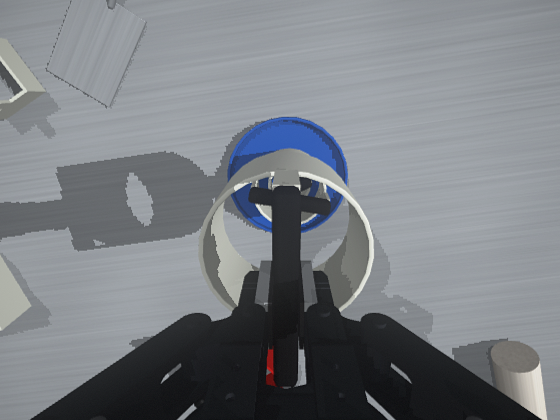

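round_large hangs level, with the nest visible through it near (290,195), as expected from this oblique view. I'll lower it.

```bash
python3 -m handwheel '[[[-1.2,0,20],[0,0,0],1],[[0,0,25],[0,0,0],1],[[0,0,25],[0,0,0],1],[[0,0,25],[0,0,0],1],[[0,0,15],[0,0,0],1],[[0,0,4],[0,0,0],1],[[0,0,0],[0,0,0],1],[[0,0,0],[0,0,0],1]]'; for i in 1 2; do python3 -m handwheel '[[[0,0,1],[0,0,0],1],[[0,0,0],[0,0,0],1]]' | egrep 'pos|cont'; done
```

```text
clock: 30.15
position: [0.5231, -0.4121, 0.0626]
ee_rot: [0.001, 0.997, -0.071, 0.001]
contact_force: [0.5, 0.3, -1.3]
width: 0.0105
gripper_force: 58.9
position: [0.5225, -0.4117, 0.0607]
contact_force: [-0.8, -0.8, -2.2]
position: [0.5224, -0.4115, 0.0594]
contact_force: [-0.3, 0.4, -1.2]
```

```bash
python3 -m handwheel '[[[0,0,1],[0,0,0],1],[[0,0,0],[0,0,0],1]]' | egrep 'pos|cont'; python3 -m handwheel '[[[0,0,0],[0,0,0],0],[[0,0,0],[0,0,0],0],[[0,0,0],[0,0,0],0],[[0,0,-50],[0,0,0],-0.3],[[0,0,-50],[0,0,0],-1],[[0,0,-50],[0,0,0],-1],[[0,0,0],[0,0,0],-1],[[0,0,0],[0,0,0],-1]]'; python3 -c "
from h import *
im,K,C=grab('wrist');cv2.imwrite('pics/w9.png',im)
for c in blobs(im.max(2)<60,150): print(cv2.boundingRect(c),np.round(bar(c,K,C,.109),1))
move_to(660,-151,180,23)"
```

```text
position: [0.5224, -0.4116, 0.0593]
contact_force: [-1.8, 1.0, 3.9]
clock: 31.9
position: [0.5222, -0.4113, 0.2079]
ee_rot: [-0.0, 0.997, -0.071, -0.0]
contact_force: [0.4, -0.0, -0.4]
width: 0.0853
gripper_force: 0.0
(0, 275, 560, 145) [ 357.2 -379.6  628.7  184.6   82. ]
(252, 140, 75, 110) [ 523.7 -415.6   92.5   56.4   15. ]
(0, 67, 25, 39) [ 640.5 -208.3   27.2   15.6   19. ]
clock 31.95 tcp [ 521.8 -410.9  206.9] yawx -8.1 j6 0.94 | shift [ 100.2 -276.8   27.1] turn z -31.1deg=-5.19u
```

View pics/w9.png

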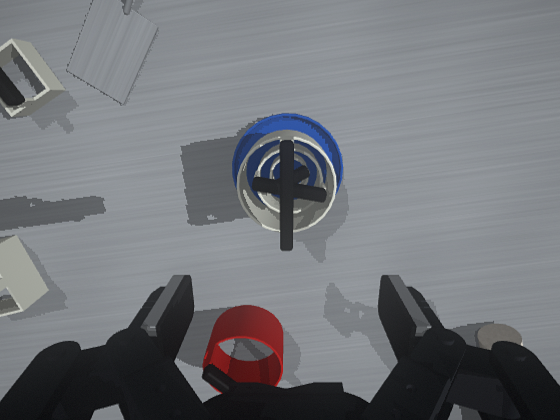

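The round nest sits in its tray with rings centred near (287,180). Next is square_small.

```bash
python3 -m handwheel '[[[20,-55.3,5],[0,0,0],-1],[[20,-55.3,5],[0,0,0],-1],[[20,-55.3,5],[0,0,0],-1],[[20,-55.3,5],[0,0,0],-1],[[20,-55.3,5],[0,0,0],-1],[[0,0,0],[0,0,-1],-1],[[0,0,0],[0,0,-1],-1],[[0,0,0],[0,0,-1],-1],[[0,0,0],[0,0,-1],-1],[[0,0,0],[0,0,-1],-1],[[0,0,0],[0,0,-0.2],-1],[[0,0,0],[0,0,0],-1],[[0,0,0],[0,0,0],-1]]'; python3 -c "
from h import *
look(.050,'w10')"
```

```text
clock: 33.58
position: [0.6603, -0.1519, 0.1829]
ee_rot: [-0.0, 0.98, 0.2, -0.0]
contact_force: [-0.2, 1.4, -0.1]
width: 0.0852
gripper_force: 0.0
[ 662.1 -150.1   53.5   11.4   22.8  280.   158.    13.    55. ]
[ 473.5 -220.8  707.6  207.8  -66.8    0.   275.   560.   145. ]
clock 33.62 tcp [ 660.3 -151.9  183.1] yawx 23.0 j6 0.84 | shift [  2.4  -0.9 185.1] turn z 0.3deg=0.05u
```

```bash
python3 -m handwheel '[[[2.4,-0.9,0],[0,0,0],-0.3],[[0,0,44],[0,0,0],-0.3],[[0,0,50],[0,0,0],-0.3],[[0,0,50],[0,0,0],-0.3],[[0,0,30],[0,0,0],-0.3],[[0,0,10],[0,0,0],-0.3],[[0,0,0],[0,0,0],-0.3],[[0,0,0],[0,0,0],-0.3],[[0,0,0],[0,0,0],1],[[0,0,0],[0,0,0],1],[[0,0,0],[0,0,0],1],[[0,0,0],[0,0,0],1],[[0,0,0],[0,0,0],1]]'; python3 -m handwheel '[[[0,0,-20],[0,0,0],1],[[0,0,-50],[0,0,0],1],[[0,0,-50],[0,0,0],1],[[0,0,-50],[0,0,0],1],[[0,0,0],[0,0,0],1],[[0,0,0],[0,0,0],1]]'; python3 -c "
from h import *
move_to(533,416,165,70)"
```

```text
clock: 35.25
position: [0.663, -0.1504, 0.0003]
ee_rot: [0.0, 0.98, 0.2, 0.001]
contact_force: [-0.4, 0.6, 5.1]
width: 0.0107
gripper_force: 60.2
clock: 36.0
position: [0.6614, -0.1499, 0.1682]
ee_rot: [-0.001, 0.98, 0.2, -0.001]
contact_force: [0.3, 0.4, -0.8]
width: 0.0108
gripper_force: 59.5
clock 36.00 tcp [ 661.4 -149.9  168.2] yawx 23.1 j6 0.84 | shift [ 103.7 -570.9    3.8] turn z -46.9deg=-7.82u
```

```bash
python3 -m handwheel '[[[10.4,-57.1,0],[0,0,0],1],[[10.4,-57.1,0],[0,0,0],1],[[10.4,-57.1,0],[0,0,0],1],[[10.4,-57.1,0],[0,0,0],1],[[10.4,-57.1,0],[0,0,0],1],[[10.4,-57.1,0],[0,0,0],1],[[10.4,-57.1,0],[0,0,0],1],[[10.4,-57.1,0],[0,0,0],1],[[10.4,-57.1,0],[0,0,0],1],[[10.4,-57.1,0],[0,0,0],1],[[0,0,0],[0,0,-0.98],1],[[0,0,0],[0,0,-0.98],1],[[0,0,0],[0,0,-0.98],1],[[0,0,0],[0,0,-0.98],1],[[0,0,0],[0,0,-0.98],1],[[0,0,0],[0,0,-0.98],1],[[0,0,0],[0,0,-0.98],1],[[0,0,0],[0,0,-0.98],1],[[0,0,0],[0,0,0],1],[[0,0,0],[0,0,0],1]]'; python3 -c "
from h import *
im,K,C=grab('wrist');cv2.imwrite('pics/w11.png',im)
for c in blobs(blue(im),500): print(cv2.boundingRect(c),np.round(bar(c,K,C,.01),1))
move_to(533,416,8,70)"
```

```text
clock: 38.5
position: [0.5335, 0.4155, 0.1677]
ee_rot: [-0.0, 0.819, 0.574, -0.001]
contact_force: [-0.4, -0.2, 0.5]
width: 0.0108
gripper_force: 59.5
(232, 125, 112, 94) [537.3 423.9 109.5  96.9 -19.9]
clock 38.55 tcp [533.7 415.6 168.2] yawx 70.1 j6 0.91 | shift [  0.4  -0.6 160.2] turn z 0.1deg=0.01u
```

View pics/w11.png

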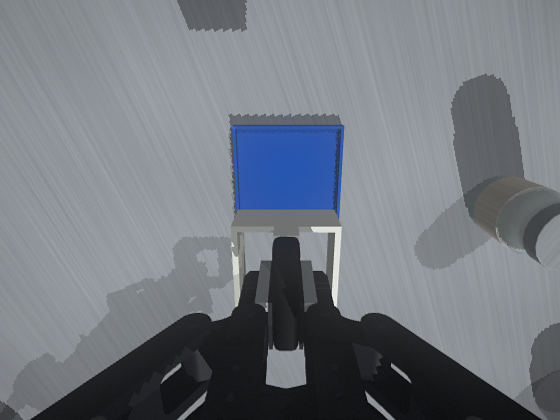

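The picture shows the square tray centred near (287,180), parallel to the held cutter, with its near edge hidden. Allowing for the hidden strip, its centre is about (534.5, 417). I'll lower square_small.

```bash
python3 -m handwheel '[[[1.5,0,20],[0,0,0],1],[[0,0,50],[0,0,0],1],[[0,0,50],[0,0,0],1],[[0,0,30],[0,0,0],1],[[0,0,10],[0,0,0],1],[[0,0,2],[0,0,0],1],[[0,0,0],[0,0,0],1],[[0,0,0],[0,0,0],1]]'; for i in 1 2 3; do python3 -m handwheel '[[[0,0,1],[0,0,0],1],[[0,0,0],[0,0,0],1]]' | egrep 'pos|cont'; done
```

```text
clock: 39.55
position: [0.5356, 0.4179, 0.009]
ee_rot: [0.0, 0.819, 0.574, 0.001]
contact_force: [0.2, 0.3, -0.4]
width: 0.0107
gripper_force: 59.5
position: [0.5347, 0.4173, 0.0067]
contact_force: [0.6, -0.4, 0.0]
position: [0.5345, 0.4172, 0.0052]
contact_force: [-0.4, -0.5, -0.3]
position: [0.5346, 0.4172, 0.0042]
contact_force: [0.2, -1.0, -0.1]
```

```bash
python3 -m handwheel '[[[0,0,1],[0,0,0],1],[[0,0,0.5],[0,0,0],1],[[0,0,0],[0,0,0],1]]' | egrep 'pos|cont'; python3 -m handwheel '[[[0,0,0],[0,0,0],0],[[0,0,0],[0,0,0],0],[[0,0,0],[0,0,0],0],[[0,0,-50],[0,0,0],-0.3],[[0,0,-50],[0,0,0],-1],[[0,0,-60],[0,0,0],-1],[[0,0,0],[0,0,0],-1],[[0,0,0],[0,0,0],-1]]'; python3 -c "
from h import *
im,K,C=grab('wrist');cv2.imwrite('pics/w12.png',im)
for c in blobs(im.max(2)<60,150): print(cv2.boundingRect(c),np.round(bar(c,K,C,.053),1))
for c in blobs(blue(im),500): print(cv2.boundingRect(c),np.round(bar(c,K,C,.01),1))
move_to(446,-26,180,-82.6)"
```

```text
position: [0.5347, 0.4173, 0.0033]
contact_force: [-0.1, -1.2, 3.1]
clock: 41.68
position: [0.5343, 0.4171, 0.1626]
ee_rot: [0.0, 0.819, 0.575, -0.0]
contact_force: [-0.0, -0.0, -0.0]
width: 0.0853
gripper_force: 0.0
(0, 275, 560, 145) [466.4 254.8 652.3 191.4 -19.7]
(280, 165, 13, 59) [534.  418.7  54.   10.9  70.5]
(231, 128, 114, 106) [535.1 417.7 109.8 109.5  70.1]
clock 41.73 tcp [533.7 416.7 161.4] yawx 70.1 j6 0.91 | shift [-446.2   68.   -17.7] turn z -27.3deg=-4.55u
```

```bash
python3 -m handwheel '[[[-55.8,8.5,-3],[0,0,0],-1],[[-55.8,8.5,-3],[0,0,0],-1],[[-55.8,8.5,-3],[0,0,0],-1],[[-55.8,8.5,-3],[0,0,0],-1],[[-55.8,8.5,-3],[0,0,0],-1],[[-55.8,8.5,-3],[0,0,0],-1],[[-55.8,8.5,-3],[0,0,0],-1],[[-55.8,8.5,-3],[0,0,0],-1],[[0,0,0],[0,0,-1],-1],[[0,0,0],[0,0,-1],-1],[[0,0,0],[0,0,-1],-1],[[0,0,0],[0,0,-1],-1],[[0,0,0],[0,0,-0.55],-1],[[0,0,0],[0,0,0],-1],[[0,0,0],[0,0,0],-1]]'; python3 -c "
from h import *
look(.080,'w13')"
```

```text
clock: 43.6
position: [0.4462, -0.0255, 0.1859]
ee_rot: [-0.001, 0.66, 0.751, -0.001]
contact_force: [-0.0, 0.1, 0.4]
width: 0.0853
gripper_force: 0.0
[442.3 -22.7  81.6  11.6 -83.1 276.  148.   14.   90. ]
[ 459.1 -196.7  642.8  188.5    7.6    0.   275.   560.   145. ]
clock 43.65 tcp [446.4 -25.5 186.2] yawx 97.4 j6 -0.34 | shift [  3.3  -3.5 158.2] turn z 0.5deg=0.09u
```

```bash
python3 -m handwheel '[[[3.3,-3.5,0],[0,0,0.1],-0.3],[[0,0,44],[0,0,0],-0.3],[[0,0,50],[0,0,0],-0.3],[[0,0,50],[0,0,0],-0.3],[[0,0,13],[0,0,0],-0.3],[[0,0,0],[0,0,0],-0.3],[[0,0,0],[0,0,0],-0.3],[[0,0,0],[0,0,0],1],[[0,0,0],[0,0,0],1],[[0,0,0],[0,0,0],1],[[0,0,0],[0,0,0],1],[[0,0,0],[0,0,0],1]]'; python3 -m handwheel '[[[0,0,-20],[0,0,0],1],[[0,0,-50],[0,0,0],1],[[0,0,-50],[0,0,0],1],[[0,0,-30],[0,0,0],1],[[0,0,0],[0,0,0],1],[[0,0,0],[0,0,0],1]]'; python3 -c "
from h import *
move_to(534.6,417.8,170,70.2)"
```

```text
clock: 45.15
position: [0.4434, -0.0229, 0.0306]
ee_rot: [0.001, 0.664, 0.748, 0.0]
contact_force: [-0.4, 1.0, 6.9]
width: 0.0106
gripper_force: 59.4
clock: 45.9
position: [0.4417, -0.0226, 0.1784]
ee_rot: [-0.001, 0.664, 0.748, -0.001]
contact_force: [-0.1, 0.4, -2.5]
width: 0.0106
gripper_force: 58.9
clock 45.90 tcp [441.7 -22.6 178.4] yawx 96.8 j6 -0.33 | shift [426.2 144.6   8.3] turn z 26.6deg=4.44u
```

```bash
python3 -m handwheel '[[[53.3,18,0],[0,0,0],1],[[53.3,18,0],[0,0,0],1],[[53.3,18,0],[0,0,0],1],[[53.3,18,0],[0,0,0],1],[[53.3,18,0],[0,0,0],1],[[53.3,18,0],[0,0,0],1],[[53.3,18,0],[0,0,0],1],[[53.3,18,0],[0,0,0],1],[[0,0,0],[0,0,1],1],[[0,0,0],[0,0,1],1],[[0,0,0],[0,0,1],1],[[0,0,0],[0,0,1],1],[[0,0,0],[0,0,0.44],1],[[0,0,40],[0,0,0],1],[[0,0,0],[0,0,0],1],[[0,0,0],[0,0,0],1],[[0,0,0],[0,0,0],1]]'; python3 -c "
from h import *
move_to(534.6,417.8,36,70.2)"
```

```text
clock: 48.02
position: [0.536, 0.4181, 0.1409]
ee_rot: [0.0, 0.818, 0.575, 0.001]
contact_force: [0.2, 0.0, -1.4]
width: 0.0107
gripper_force: 58.9
clock 48.02 tcp [536.  418.1 140.9] yawx 70.2 j6 0.91 | shift [ -0.9  -1.3 104.9] turn z -0.0deg=-0.00u
```

```bash
python3 -m handwheel '[[[-0.9,-1.2,20],[0,0,0],1],[[0,0,25],[0,0,0],1],[[0,0,25],[0,0,0],1],[[0,0,20],[0,0,0],1],[[0,0,10],[0,0,0],1],[[0,0,3],[0,0,0],1],[[0,0,0],[0,0,0],1],[[0,0,0],[0,0,0],1]]'; for i in 1 2 3; do python3 -m handwheel '[[[0,0,1],[0,0,0],1],[[0,0,0],[0,0,0],1]]' | egrep 'pos|cont'; done
```

```text
clock: 49.02
position: [0.5345, 0.4177, 0.038]
ee_rot: [0.0, 0.818, 0.575, 0.001]
contact_force: [0.3, -0.1, -1.2]
width: 0.0107
gripper_force: 58.9
position: [0.5338, 0.4173, 0.0361]
contact_force: [0.1, 0.5, -0.9]
position: [0.5337, 0.4172, 0.0347]
contact_force: [0.9, 0.2, -2.0]
position: [0.5338, 0.4172, 0.0338]
contact_force: [1.1, -0.2, -1.4]
```

```bash
python3 -m handwheel '[[[0,0,1],[0,0,0],1],[[0,0,0.5],[0,0,0],1],[[0,0,0],[0,0,0],1]]' | egrep 'pos|cont'; python3 -m handwheel '[[[0,0,0],[0,0,0],0],[[0,0,0],[0,0,0],0],[[0,0,0],[0,0,0],0],[[0,0,-50],[0,0,0],-0.3],[[0,0,-50],[0,0,0],-1],[[0,0,-50],[0,0,0],-1],[[0,0,0],[0,0,0],-1],[[0,0,0],[0,0,0],-1]]'; python3 -c "
from h import *
im,K,C=grab('wrist');cv2.imwrite('pics/w14.png',im)
for c in blobs(im.max(2)<60,150): print(cv2.boundingRect(c),np.round(bar(c,K,C,.083),1))
cv2.imwrite('pics/scene1.png',grab('scene')[0])"
```

```text
position: [0.5337, 0.4173, 0.0337]
contact_force: [-2.5, -1.2, 4.7]
clock: 51.15
position: [0.5334, 0.417, 0.1818]
ee_rot: [0.0, 0.818, 0.575, -0.0]
contact_force: [-0.9, 0.1, -1.4]
width: 0.0853
gripper_force: 0.0
(0, 275, 560, 145) [469.2 263.9 627.5 184.2 -19.7]
(279, 151, 14, 93) [532.5 418.   83.   11.3  70.6]
```

View pics/w14.png

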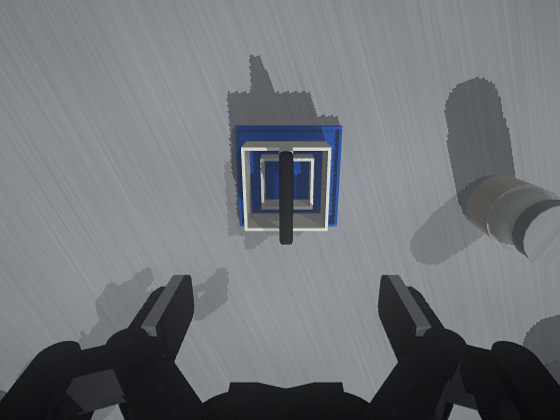

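View pics/scene1.png

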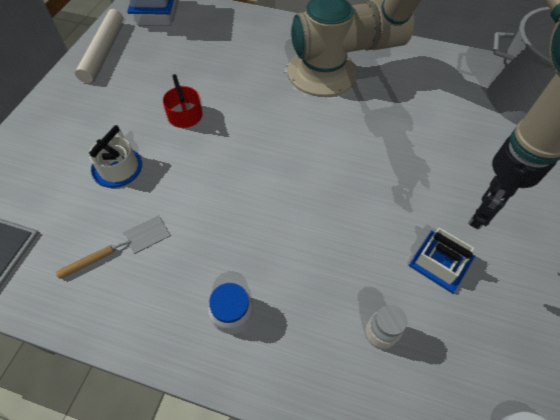

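The square nest is concentric in its tray, near (287,185) in the wrist view. In the scene view, both nests stand in their trays at (117,160) and (443,260), and the tub, jar and spatula are where they started.

```bash
python3 -c "
from rig import manip
print(manip.sign_off())"
```

```text
the job is handed in; nothing more can be done
None
```

I nested all five cutters on their own trays (three round, two square) and handed the job in after about 51 s. The tub, jar and spatula are where they were. The hand-in gave no verdict, but the last pictures show both nests upright and inside their rims.

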